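# Wedge the bin rail tight

## Robot

A 6-joint arm with a two-finger parallel gripper is mounted at the origin on the work surface. World frame = base frame: x ahead of the robot, y to its left, z up, the work surface at z = 0. Lengths are in mm, angles in rad, forces in N, time in s.
With the tool pointing down it reaches from about 400 to 925 mm from the base axis. Payload 12.5 kg.
Tool frame: the origin (TCP) lies on the mounting face of the last link; the fingertips stand 190 mm ahead of it and the grasp point (between the pads) lies 171 mm ahead of it (env.tcp_to_tips is the distance from the TCP to the fingertips, in mm); x points along the fingers, y is the direction in which the jaws open and shut, and the axes are right-handed (so a half turn about x gives the same grasp; the last joint's range is limited). The gripper opens to 95 mm and grips with 3 to 60 N. Pads are 20 mm wide; open, the fingers measure 119 mm over their backs; the gripper's body (75 mm by 180 mm) begins 59 mm behind the grasp point.
Start: joints at [-1.282, 0.491, 1.559, -0, 1.092, -0.106], TCP at [240.409, -576.913, 404.761] pointing down, gripper open.
Joint ranges: [-3.1, 3.1], [-0.84, 2.19], [0.05, 2.79], [-1.13, 4.28], [0.06, 2.93], [-2.69, 2.69]. Speed limits (rad/s): [2.22, 2.22, 2.79, 3.14, 3.14, 3.14].

## Interface

Orientations are given as [roll, pitch, yaw] about the fixed x, y, z axes, in that order (R = Rz(yaw) Ry(pitch) Rx(roll)).
In Python, from cell import monitor, cams, job, env gives the robot as it stands. The module is installed in compiled form; this text tells all that it offers.
- The arm moves only by the tool apply_moves, never from a script. Its argument "series" is a list of rows, each a list of 3 entries, a list of its own where there are three numbers: the closure, from -1 (fully open) to 1 (shut), so that 0 is half open, then the shift along the tool's x, y, z in cm, then the turn about the tool's x in rad. A call has 1 to 20 rows; each row is the pose to reach, as a shift and turn from the pose commanded when the call began, along the tool's axes at that moment; what a row does not reach only later rows make up. A row lasts 1/8 s, in which the tool goes at most 62.5 mm and 10.7 degrees, less where a joint would pass 70% of its speed; a pose out of reach is approached as far as the arm can. A call with a gripper value outside its range is refused whole. The fingers move at their own pace and stop on an object; the grip force is fixed at half the most. Time passes only in rows, so rows that repeat a pose let the fingers close. It gives the time, the measured TCP pose, the force and the opening at its end, in the units of the state.
- monitor.state(): the state, without advancing time (a new reading comes with each control period).
- cams.read_camera(name): name is "scene" or "top"; returns a dict with "image" (420x560x3 uint8, red, green, blue), "fx", "fy", "cx", "cy" (pixels), "position" and "orientation" of the camera in the world. Camera axes: x right, y down, z forward; pixel columns grow to the right and rows downward; lengths in mm; the calibration is good to about 2 mm. A picture is of the moment at which its call begins. There is no depth.
- job.job_done(): hands the job in, once; it reports no verdict.
The state is a dict: "t": time; "joints": joint angles; "qvel": joint speeds; "tau": joint torques, N m; "eef_pos": TCP position; "tcp_rot": TCP orientation; "ft_force": force on the tool from outside, world axes, zero at the start; "moment": the same for the moment, N m; "opening": opening from 0.0 (shut) to 1.0 (fully open).
Only numpy, scipy, OpenCV 4.12 (cv2) and the standard library are available. Lean on these libraries where they do the work, as an engineer would, in place of code of your own. Each camera call takes 0.05 s, during which the arm holds its last target. There are 200 camera calls.

## Task

Lock the loose bin rail on the picking bench: take the orange wedge out of its wooden holder, set it tip down and loosely in the middle of the slot between the channel's cleat and the sloping end of the rail, and let go. Then take the rubber-footed tamper and, with its foot, tap or press the wedge down with gentle pushes, never a hard blow, until the wedge stops sinking and is locked tight with the rail hard against its end stop. Stand the tamper back upright on the bench, well away from the wedge, and leave the cups and the white vase alone.

Things in the scene. Friction and masses are not known exactly. Their poses are not given: they have to be found in the camera images.
- channel: Pale-blue U-channel bolted down. Origin: underside of its 8 mm base plate (90 mm wide in x, y -42 to +172 mm), below the slot. A 46 mm wide cleat at the -y end has its upright face, looking to +y, at y = -4.5 mm, top at z = 82 mm. Walls 34 mm apart, 42 mm high, from y = 32 mm on, none beside the slot. A dark end stop near y = +120 mm sits differently each time, not measured: feel for it.
- slot (a point): Top edge of the cleat's upright face, middle of its width, axes as the channel's. The wedge's slot runs down from here, between this face and the rail's sloping end (gap at the mouth about 12.6 to 13 mm at the start, open at the sides). Loosely set, the wedge's tip rests 20 to 30 mm below here; locked, 34 to 65 mm below, clear of the channel's base plate (74 mm below).
- rail: Loose steel bar, 31 mm wide (x), 120 mm long (y), 74 mm high, 0.8 kg, lying in the channel. Origin: lower edge of its sloping end face, mid-width; the bar extends to +y. The face slopes away from the cleat as it rises (y = z/6), matching the wedge, so the slot is wider at the top. It starts 2 to 7 mm short of the end stop and slides there at a push of 3 to 6 N.
- wedge: Orange smooth plastic wedge, 105 mm tall, 30 mm wide in x (parallel sides: grip these), 50 g. Origin: middle of the flat underside of its 9 mm thick tip, z up to the flat top. One face is upright (y = -4.5 mm; goes against the cleat), the other slopes from y = +4.5 mm at the tip to +22 mm at the top. It starts tip down in the holder, yawed like it; in the slot it has the channel's yaw.
- wedge_top (a point): Middle of the wedge's flat top (30 x 26 mm), 105 mm above the tip: push here. While the rail still slides, the wedge sinks under 3 to 8 N; once the rail meets the stop it sinks no further and resistance climbs steeply. A push of 15 to 25 N leaves it locked by friction, staying when released; a lighter one leaves it loose, over 40 N is a hard blow.
- holder: Wooden block, 60 x 45 mm, 40 mm high, fixed to the bench, with a pocket 33 mm (x) by 17 mm (y) whose floor is 6 mm above the bench and in which the wedge stands. Origin at its underside, under the wedge's tip.
- tamper: Tamper, 110 mm tall, 0.28 kg, standing on the bench: black soft rubber foot, 44 mm diameter and 35 mm high, with an upright square wooden handle 24 x 24 mm from 35 to 110 mm height (flats along its x and y). Origin: centre of the foot's flat underside, z up along the handle.
- tamper_handle (a point): Point on the tamper's handle axis, 80 mm above the foot's underside: a good place to grip.
- cup_a: Pale green cup, 72 mm diameter, 62 mm high; bystander. Origin: centre of its underside.
- cup_b: Pale green cup, 72 mm diameter, 62 mm high; bystander. Origin: centre of its underside.
- vase: White flared vase, 80 mm across, 85 mm high; bystander. Origin: centre of its underside.
Things that resemble listed ones, but are neither listed nor needed, are in the scene too. What is meant by the wedge is not pink, and is the smaller of those in its own colour. Leave any green or purple look-alike of the channel alone.

How it is judged:
By the outcome, as a careful person would: the job done as asked, in the order asked, and still so for the second after the job is handed in, with the robot touching nothing.
It also fails if it takes over 58 s, if anything falls off the work surface, if the arm or the gripper's body presses on something with over 40 N, if the wrist force passes 120 N, or if a joint passes its speed limit or range.

## Working session

There is one attempt and no reset: what is moved stays moved. The work goes in short steps, Python scripts to look and compute and a tool call to move; the robot and the scene stay as the last step left them, time stands still between calls to the robot, and variables do not carry over. Pictures are saved under pics/ and viewed, about 8 in all and at most 12, crops included, and the job is handed in when it is done.

Besides the shell and the picture viewer there is one more tool, called as a command line: name --argument value ..., lists and objects as JSON in quotes. apply_moves: Moves the arm, as the interface text tells. Its arguments: {"type":"object","properties":{"series":{"type":"array"}},"required":["series"]}

```bash
mkdir -p pics; cat > h.py <<'E'
from cell import monitor,cams,job,env
import numpy as np,cv2
from scipy.spatial.transform import Rotation as R
def cam(n,save=None):
    c=cams.read_camera(n)
    if save: cv2.imwrite('pics/'+save+'.png',c['image'][:,:,::-1])
    return c
def rot(c):
    o=np.array(c['orientation']); return o if o.shape==(3,3) else R.from_euler('xyz',o).as_matrix()
def ray(c,u,v,z):
    d=rot(c)@np.array([(u-c['cx'])/c['fx'],(v-c['cy'])/c['fy'],1]); p=np.array(c['position'])
    return (p+d*(z-p[2])/d[2]).round(1)
def proj(c,P):
    q=(np.atleast_2d(P)-np.array(c['position']))@rot(c); return np.c_[q[:,0]/q[:,2]*c['fx']+c['cx'],q[:,1]/q[:,2]*c['fy']+c['cy']].round(1)
E
python3 - <<'E'
from h import *
a=cam('scene','s0');b=cam('top','t0')
for c in(a,b):print({k:v for k,v in c.items() if k!='image'})
print(monitor.state(),env.tcp_to_tips)
E
```

```text
{'fx': 409.9350383804615, 'fy': 409.9350383804615, 'cx': 277.87195091791415, 'cy': 203.65397088171966, 'position': array([1035.89567945, -541.04733965,  859.8366583 ]), 'orientation': array([-2.37526665,  0.01705268,  0.83947915])}
{'fx': 381.57110695218927, 'fy': 381.57110695218927, 'cx': 276.0037088969285, 'cy': 211.58292920097077, 'position': array([420.1897939 , -95.82039606, 906.88483426]), 'orientation': array([-3.03301041e+00, -2.68134493e-03, -1.58336818e+00])}
{'t': 0.1, 'joints': array([-1.28159861e+00,  4.91487513e-01,  1.55936855e+00, -3.82874188e-06,
        1.09169232e+00, -1.05583893e-01]), 'qvel': array([-0.00033891, -0.00211831, -0.00196381, -0.00031486, -0.00178611,
        0.00026854]), 'tau': array([ 3.36436475e-03, -6.13624978e+01, -2.58604789e+01,  6.94118324e-02,
        4.70501091e-02, -2.89121431e-05]), 'eef_pos': array([ 240.4027287 , -576.89131296,  404.23427959]), 'tcp_rot': array([-1.67282695,  1.56984059,  1.86354908]), 'ft_force': array([-0.93334786,  0.13866898,  0.1437648 ]), 'moment': array([ 0.02098024,  0.03194373, -0.04655977]), 'opening': 0.9971039502163639} 190.1
```

View pics/s0.png

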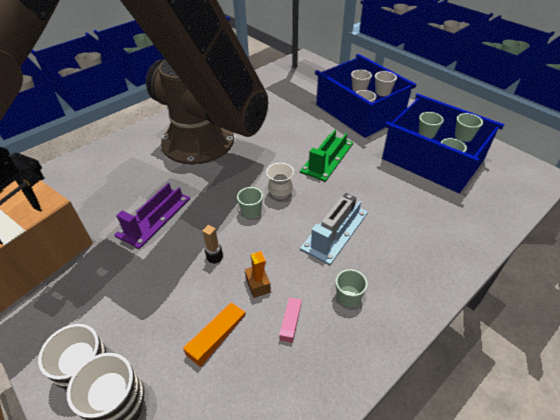

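View pics/t0.png

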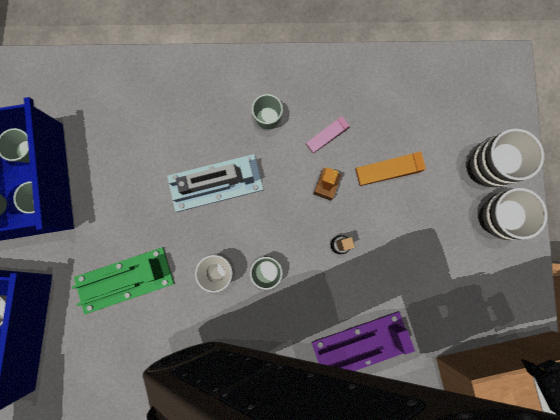

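The top view (t0) shows three things that could be taken for the wedge:
- orange in the wooden holder at (330,178): this is the one I want
- a larger orange bar lying at (390,168)
- pink at (328,135)

The channel is the pale-blue one at (215,183), with look-alikes in green (122,280) and purple (365,340). The tamper is at (343,244). Next is one close crop to check the choice.

```bash
python3 - <<'E'
import cv2,numpy as np
t=cv2.imread('pics/t0.png');s=cv2.imread('pics/s0.png')
r=lambda i,x,y,w,h,f:cv2.resize(i[y:y+h,x:x+w],None,fx=f,fy=f,interpolation=cv2.INTER_CUBIC)
A=r(t,160,145,110,75,3.636);B=r(t,300,155,110,110,3)
o=np.zeros((600,800,3),np.uint8)
A=r(t,160,145,110,75,3.6);o[:270,:396]=A
B=r(t,305,160,65,100,3.3);o[270:600,:214]=B[:330,:214]
C=r(s,195,220,85,80,4);o[:320,400:740]=C
D=r(s,298,190,75,75,3.7);o[322:599,400:677]=D[:277,:277]
cv2.imwrite('pics/c1.png',o)
E
```

```text
(no output)
```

View pics/c1.png

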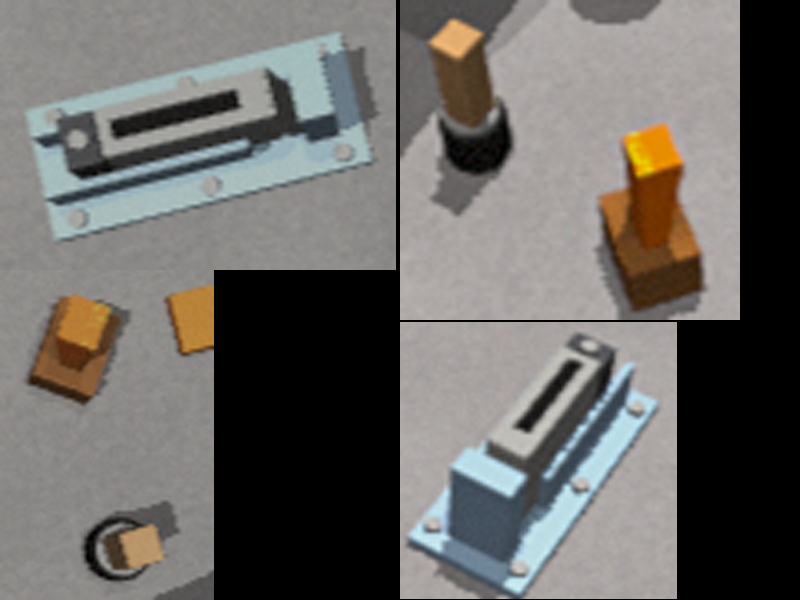

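c1 confirms it: the wedge stands in the wooden holder, and the pale-blue channel has its cleat at the right end in the top view. Now I'll compute positions from corner pixels.

```bash
cat > fit.py <<'E'
from h import *
from scipy.optimize import least_squares
def fit(obs,x0):  # obs: list of (cam, localpt, uv); pose x,y,yaw with z=0
    def f(p):
        M=R.from_euler('z',p[2]).as_matrix(); return np.concatenate([(proj(c,M@np.array(l,float)+[p[0],p[1],0])[0]-uv) for c,l,uv in obs])
    r=least_squares(f,x0,diff_step=1e-3,x_scale=[100,100,1],loss='soft_l1'); return r.x.round(3),f(r.x).reshape(-1,2).round(1).tolist()
E
python3 - <<'E'
from fit import *
s=cam('scene');t=cam('top')
for n,u,v in[('cleatR hi',255,153.9),('cleat lo',263.3,189.4),('far hi',166.9,175.6),('far lo',175.8,211.7)]:print(n,ray(t,u,v,8))
for n,u,v in[('L',300.2,248.9),('R',331.2,264.3),('farR',367.5,211.6)]:print('s',n,ray(s,u,v,8))
A=lambda x,y:np.array([160+x/3.6,145+y/3.6]);D=lambda x,y:np.array([298+(x-400)/3.7,190+(y-322)/3.7])
B=lambda x,y:np.array([305+x/3.3,160+(y-270)/3.3]);C=lambda x,y:np.array([195+(x-400)/4,220+y/4])
print('tamper top', [ray(t,*B(x,y),110) for x,y in[(120,530),(154,525),(163,560),(128,569)]],'foot',ray(t,*B(122,548),17), 's top',[ray(s,*C(x,y),110) for x,y in[(432,40),(455,20),(486,37),(464,60)]])
print('wedge top t',[ray(t,*B(x,y),111) for x,y in[(72,295),(111,302),(95,350),(58,336)]],'s',[ray(s,*C(x,y),111) for x,y in[(625,137),(667,126),(682,165),(638,178)]])
print('holder top t',[ray(t,*B(x,y),40) for x,y in[(32,376),(82,398),(119,315)]],'s',[ray(s,*C(x,y),40) for x,y in[(600,200),(630,268),(699,243)]])
print('cleat top s',[ray(s,*D(x,y),82) for x,y in[(450,465),(517,492),(463,450),(527,475)]],'t',[ray(t,*A(x,y),82) for x,y in[(322,48),(290,65),(305,122),(337,115)]])
print('rail top t',[ray(t,*A(x,y),82) for x,y in[(270,70),(280,105),(92,107),(103,148)]])
for n,u,v,c,z in[('green',267,110,t,62),('green2',266,274,t,62),('vase',213,273,t,85),('cupa s',350,278,s,62),('cup2 s',250,192,s,62),('vase s',280,170,s,85)]:print(n,ray(c,u,v,z))
E
```

```text
cleatR hi [658.5 -50.6   8. ]
cleat lo [571.7 -69.8   8. ]
far hi [607.9 160.5   8. ]
far lo [520.8 137.8   8. ]
s L [577.1 -70.8   8. ]
s R [664.9 -47.3   8. ]
s farR [610.7 160.3   8. ]
tamper top [array([ 448.3, -234.6,  110. ]), array([ 451.2, -256.2,  110. ]), array([ 429.1, -261.2,  110. ]), array([ 423.7, -238.9,  110. ])] foot [ 438.9 -251.8   17. ] s top [array([ 433.1, -259. ,  110. ]), array([ 429.5, -239.5,  110. ]), array([ 453.3, -233.7,  110. ]), array([ 459. , -253.9,  110. ])]
wedge top t [array([ 599.7, -208.2,  111. ]), array([ 594.8, -233.2,  111. ]), array([ 563.6, -222. ,  111. ]), array([ 573. , -198.5,  111. ])] s [array([ 568.3, -219.9,  111. ]), array([ 578.6, -197.3,  111. ]), array([ 605. , -208.7,  111. ]), array([ 595.1, -232.5,  111. ])]
holder top t [array([ 558.6, -188.8,   40. ]), array([ 542.7, -223.2,   40. ]), array([ 601. , -250.8,   40. ])] s [array([ 550.2, -230.3,   40. ]), array([ 599.2, -247.2,   40. ]), array([ 613.4, -206.4,   40. ])]
cleat top s [array([590.6, -47.1,  82. ]), array([637.1, -31.2,  82. ]), array([587.2, -31.2,  82. ]), array([631.6, -15.6,  82. ])] t [array([629., -42.,  82.]), array([618.6, -22.4,  82. ]), array([583.1, -31.4,  82. ]), array([587.2, -51. ,  82. ])]
rail top t [array([615.7, -10.1,  82. ]), array([593.8, -16.2,  82. ]), array([593.9,  98.5,  82. ]), array([568.5,  91.4,  82. ])]
green [746.9 -81.5  62. ]
green2 [375.1 -75.6  62. ]
vase [379.9  36.6  85. ]
cupa s [743.6 -74.9  62. ]
cup2 s [368.9 -65.   62. ]
vase s [377.   40.6  85. ]
```

```bash
cat > ov.py <<'E'
from fit import *
def lines(c,img,x,y,yaw,polys,f,col):
    M=R.from_euler('z',yaw).as_matrix()
    for p in polys:
        q=proj(c,np.array(p,float)@M.T+[x,y,0]); cv2.polylines(img,[np.int32((q+.5)*f)],True,col,1,cv2.LINE_AA)
box=lambda x0,x1,y0,y1,z:[[x0,y0,z],[x1,y0,z],[x1,y1,z],[x0,y1,z]]
CH=[box(-45,45,-42,172,8),[[-23,-4.5,82],[23,-4.5,82],[23,-4.5,8],[-23,-4.5,8]]]
WE=[box(-15,15,-4.5,22,111),box(-30,30,-22.5,22.5,40),box(-30,30,-22.5,22.5,0)]
TA=[box(-12,12,-12,12,110),box(-12,12,-12,12,35),[[22*np.cos(a),22*np.sin(a),0] for a in np.arange(0,6.3,.3)]]
E
python3 - <<'E'
from ov import *
s=cam('scene');t=cam('top')
P=[(607,-19,.235,CH),(581,-219,-.36,WE),(441,-247,.17,TA)]
pan=[]
for c,rs in((t,[(160,140,110,75),(300,155,90,105)]),(s,[(295,185,85,80),(195,220,85,80)])):
    f=4.;im=cv2.resize(c['image'][:,:,::-1],None,fx=f,fy=f,interpolation=cv2.INTER_CUBIC)
    for p in P: lines(c,im,*p,f,(0,0,255))
    pan+=[im[int(y*f):int((y+h)*f),int(x*f):int((x+w)*f)] for x,y,w,h in rs]
o=np.zeros((740,800,3),np.uint8)
for a,(x,y) in zip(pan,[(0,0),(0,310),(450,0),(450,330)]):
    a=a[:,:800-x];o[y:y+a.shape[0],x:x+a.shape[1]]=a
cv2.imwrite('pics/o1.png',cv2.resize(o,None,fx=.81,fy=.81,interpolation=cv2.INTER_AREA))
print(R.from_euler('xyz',monitor.state()['tcp_rot']).as_matrix().round(3))
E
```

```text
[[-0.     0.385 -0.923]
 [ 0.    -0.923 -0.385]
 [-1.    -0.    -0.   ]]
```

View pics/o1.png

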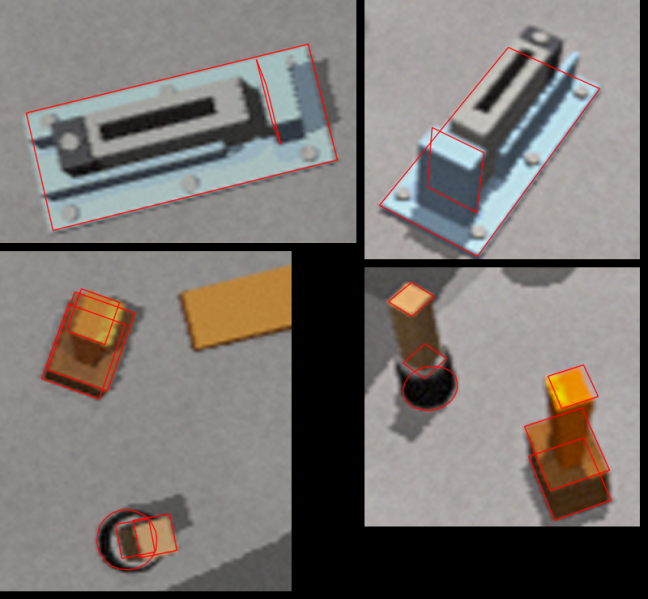

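o1 shows the model outlines lying within about 2 mm of the channel, holder and tamper in both views. The wedge top sits about 2 mm towards -y of its outline. Next I go above the wedge.

apply_moves --series '[[-0.3, [1, -4, -9], -0.16], [-0.3, [3, -10, -23], -0.4], [-0.3, [5.5, -20.2, -45.7], -0.816], [-0.3, [5.5, -20.2, -45.7], -0.816], [-0.3, [5.5, -20.2, -45.7], -0.816], [-0.3, [5.5, -20.2, -45.7], -0.816], [-0.3, [5.5, -20.2, -45.7], -0.816], [-0.3, [5.5, -20.2, -45.7], -0.816], [-0.3, [5.5, -20.2, -45.7], -0.816], [-0.3, [5.5, -20.2, -45.7], -0.816], [-0.3, [5.5, -20.2, -45.7], -0.816], [-0.3, [5.5, -20.2, -45.7], -0.816]]'

```text
t: 1.8
eef_pos: [583.9, -215.8, 350.0]
tcp_rot: [1.165, 1.57, -0.767]
ft_force: [-0.3, 0.1, 0.6]
opening: 0.651
```

```bash
python3 - <<'E'
from ov import *
s=cam('scene');t=cam('top');pan=[]
st=monitor.state();print(st['eef_pos'],R.from_euler('xyz',st['tcp_rot']).as_matrix().round(3)[:,1],st['opening'])
for c,(x,y,w,h) in((t,(280,110,100,130)),(s,(215,170,100,130))):
    pan.append(cv2.resize(c['image'][y:y+h,x:x+w,::-1],None,fx=4,fy=4,interpolation=cv2.INTER_CUBIC))
cv2.imwrite('pics/h1.png',np.hstack(pan))
E
```

```text
[ 584.11967511 -215.45780692  349.96366032] [ 0.935 -0.353  0.   ] 0.6474244522491611
```

View pics/h1.png

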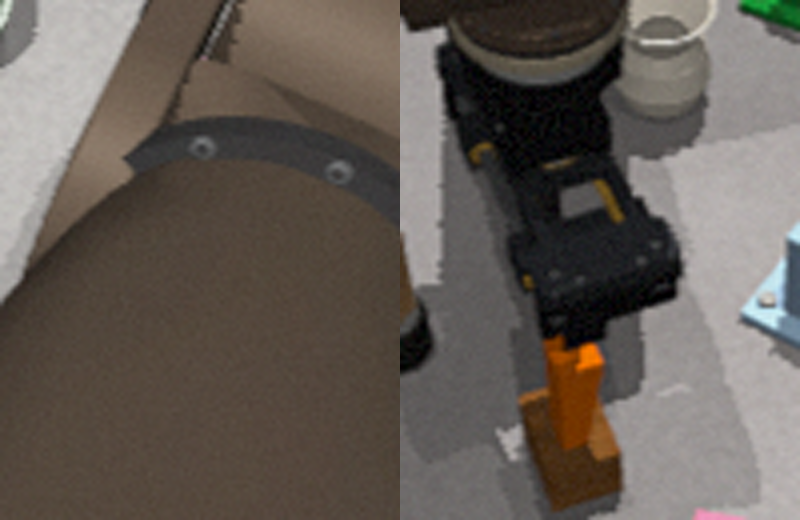

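h1 shows the fingers above the wedge, straddling it as seen in the scene camera. The arm hides it in the top camera. I'll descend in two stages and close.

apply_moves --series '[[-0.3, [4, 0, 0], 0], [-0.3, [7, 0, 0], 0], [-0.3, [8.8, 0, 0], 0], [-0.3, [8.8, 0, 0], 0], [-0.3, [8.8, 0, 0], 0], [1, [8.8, 0, 0], 0], [1, [8.8, 0, 0], 0], [1, [8.8, 0, 0], 0], [1, [8.8, 0, 0], 0]]'

```text
t: 3.02
eef_pos: [584.6, -214.7, 261.8]
tcp_rot: [0.909, 1.571, -1.021]
ft_force: [-0.3, -1.3, -1.0]
opening: 0.314
```

Gripped at an opening of 29.8 mm, which matches the wedge's 30 mm width. I'll lift it and carry it above the slot.

apply_moves --series '[[1, [-4, 0, 0], 0], [1, [-9, 0, 0], 0], [1, [-10.5, -0.5, -2], 0], [1, [-10.5, -2, -7], -0.18], [1, [-10.5, -4, -13], -0.36], [1, [-10.5, -5, -18], -0.54], [1, [-10, -5.3, -19.8], -0.596], [1, [-9.5, -5.3, -19.8], -0.596], [1, [-9.5, -5.3, -19.8], -0.596], [1, [-9.5, -5.3, -19.8], -0.596], [1, [-9.5, -5.3, -19.8], -0.596]]'

```text
t: 4.4
eef_pos: [604.7, -11.7, 356.8]
tcp_rot: [0.699, 1.571, -0.638]
ft_force: [0.0, -0.2, 0.5]
opening: 0.314
```

```bash
python3 - <<'E'
from ov import *
s=cam('scene');t=cam('top')
st=monitor.state();print(st['eef_pos'],R.from_euler('xyz',st['tcp_rot']).as_matrix().round(3)[:,1],st['opening'],st['ft_force'])
f=7;x,y,w,h=290,160,85,75
im=cv2.resize(s['image'][:,:,::-1],None,fx=f,fy=f,interpolation=cv2.INTER_CUBIC)
e=st['eef_pos'];tz=e[2]-256
q=lambda y:[[-15,-4.5,0],[15,-4.5,0],[15,4.5,0],[-15,4.5,0]]
M=R.from_euler('z',.235).as_matrix();o=np.array([e[0],e[1],0])-M@[0,7,0]
lines(s,im,607,-19,.235,CH[1:],f,(0,0,255))
lines(s,im,o[0],o[1],.235,[box(-15,15,-4.5,4.5,tz)],f,(255,0,255))
cv2.imwrite('pics/h2.png',im[y*f:(y+h)*f,x*f:(x+w)*f]);print(tz,o)
cv2.imwrite('pics/s2.png',s['image'][:,:,::-1])
E
```

```text
[604.6819307  -11.32814901 356.87379494] [0.973 0.233 0.   ] 0.31430876430781474 [-0.30586569  0.0618108  -0.87394449]
100.8737949356941 [606.3118316  -18.13574939   0.        ]
```

View pics/h2.png

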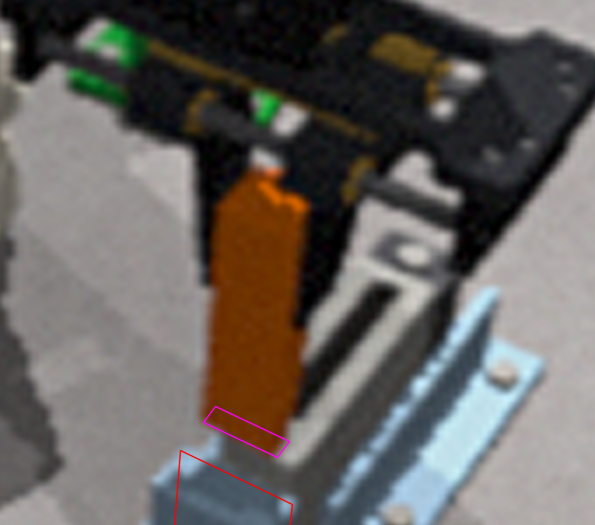

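h2 shows the wedge held upright above the slot mouth, its bottom edge near (205,418)–(283,458) and the cleat's far top edge at (180,450)–(293,505). I'll quantify the relative position with mask and edge fits instead of by eye.

```bash
cat > ed.py <<'E'
from ov import *
from scipy.optimize import minimize
def gmag(img):
    g=cv2.GaussianBlur(img.astype(np.float32),(0,0),1.0);gx=cv2.Sobel(g,-1,1,0);gy=cv2.Sobel(g,-1,0,1)
    return np.minimum(np.sqrt((gx**2+gy**2).sum(2)),250)
def efit(cs,segs,x0):
    G=[gmag(c['image']) for c in cs]
    P=np.vstack([np.linspace(a,b,60) for a,b in segs])
    def f(p):
        Q=P@R.from_euler('z',p[2]/100).as_matrix().T+[p[0],p[1],0];v=0
        for c,g in zip(cs,G):
            q=proj(c,Q).astype(np.float32); v-=cv2.remap(g,q[:,:1],q[:,1:],cv2.INTER_LINEAR).mean()
        return v
    r=minimize(f,x0,method='Nelder-Mead',options=dict(initial_simplex=np.array(x0)+np.array([[-2,-2,-1],[3,-1,0],[-1,3,1],[2,2,3.]])));return r.x.round(2),round(r.fun,1)
def segbox(b):return [(b[i],b[(i+1)%4]) for i in range(4)]
CHS=segbox(np.array(box(-45,45,-42,172,8),float))
FE=[(np.array([-23,-4.5,82.]),np.array([23,-4.5,82.]))]
E
python3 - <<'E'
from ed import *
cs=cam('scene');ct=cam('top')
s0=dict(cs,image=cv2.imread('pics/s0.png')[:,:,::-1]);t0=dict(ct,image=cv2.imread('pics/t0.png')[:,:,::-1])
x0=[607,-19,23.5]
print('ch scene',efit([s0],CHS+FE,x0),'noF',efit([s0],CHS,x0),'top',efit([t0],CHS+FE,x0),'noF',efit([t0],CHS,x0),'both',efit([s0,t0],CHS+FE,x0))
# wedge mask fit
im=cv2.imread('pics/s2.png');hsv=cv2.cvtColor(im,cv2.COLOR_BGR2HSV)
m=((hsv[:,:,0]<20)&(hsv[:,:,1]>190)&(hsv[:,:,2]>50)).astype(np.uint8)
mm=np.zeros_like(m);mm[188:232,312:336]=m[188:232,312:336]
f=8;M8=cv2.resize(mm.astype(np.float32),None,fx=f,fy=f,interpolation=cv2.INTER_LINEAR)>.5
tz=100.9;rows=slice(200*f,232*f)
def cost(p):
    W=np.array([[sx*15,y,z] for sx in(-1,1) for y,z in((-4.5,0),(4.5,0),(-4.5,90),(19.5,90))],float)@R.from_euler('z',.235).as_matrix().T+[p[0],p[1],tz]
    q=(proj(cs,W)+.5)*f;h=cv2.convexHull(q.astype(np.int32));c=np.zeros(M8.shape,np.uint8);cv2.fillConvexPoly(c,h,1)
    return np.sum((c>0)[rows]!=M8[rows])/f/f
best=min((cost((x,y)),x,y) for x in np.arange(598,614,.5) for y in np.arange(-28,-10,.5));print('wedge',best,'area',mm.sum())
E
```

```text
ch scene (array([606.1 , -16.29,  24.29]), np.float64(-205.3)) noF (array([606.22, -16.44,  24.39]), np.float64(-197.7)) top (array([606.39, -16.59,  23.71]), np.float64(-182.1)) noF (array([606.46, -16.94,  23.76]), np.float64(-182.2)) both (array([606.39, -16.51,  23.93]), np.float64(-386.6))
wedge (np.float64(47.90625), np.float64(604.0), np.float64(-16.5)) area 433
```

```bash
python3 - <<'E'
from ed import *
cs=cam('scene')
s2=dict(cs,image=cv2.imread('pics/s2.png')[:,:,::-1]);tz=100.9
p=lambda x,y,z:np.array([x,y,z+tz],float)
# silhouette: left edge (-15,-4.5), bottom front, bottom right side, right silhouette edge sloped back (15,ysl)
S=[(p(-15,-4.5,3),p(-15,-4.5,60)),(p(-15,-4.5,0),p(15,-4.5,0)),(p(15,-4.5,0),p(15,4.5,0)),(p(15,4.5,0),p(15,4.5+40/6,40))]
for x0 in([605,-17.5,24],[607,-18,24],[603,-15,24]):print(efit([s2],S,x0))
for dz in(-2,2):print(dz,efit([s2],[(a+[0,0,dz],b+[0,0,dz]) for a,b in S],[605,-17.5,24]))
im=cv2.resize(s2['image'][:,:,::-1],None,fx=12,fy=12,interpolation=cv2.INTER_CUBIC)
# draw shifted into view
M=R.from_euler('z',.24).as_matrix()
for a,b in S:
    q=proj(cs,np.array([a,b])@M.T+[606.3,-18.1,0]);cv2.polylines(im,[np.int32((q+.5)*12)],False,(255,0,255),1)
for a,b in FE:
    q=proj(cs,np.array([a,b])@M.T+[606.3,-16.5,0]);cv2.polylines(im,[np.int32((q+.5)*12)],False,(0,0,255),1)
cv2.imwrite('pics/h3.png',im[190*12:240*12,305*12:345*12])
E
```

```text
(array([606.3 , -18.21,  25.31]), np.float64(-239.7))
(array([606.17, -18.17,  23.37]), np.float64(-239.6))
(array([606.28, -18.39,  24.24]), np.float64(-239.6))
-2 (array([605.16, -16.99,  24.54]), np.float64(-239.6))
2 (array([607.43, -19.68,  23.84]), np.float64(-239.6))
```

View pics/h3.png

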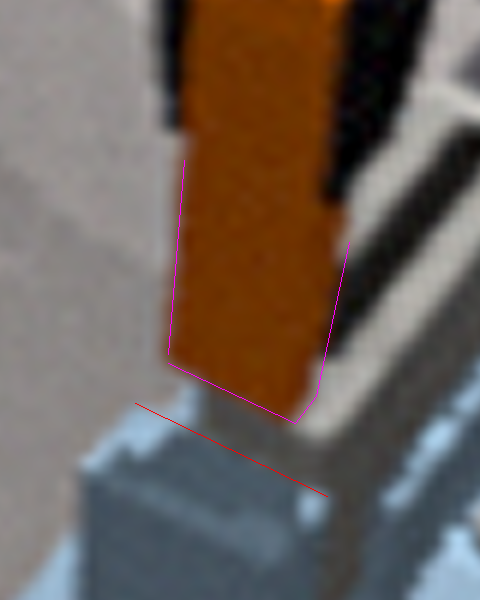

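h3 shows the fitted wedge outline on the wedge, and the cleat edge line on the cleat's far top edge. The wedge is about 1.7 mm over the cleat, so I'll shift it 3.5 mm towards the rail and lower it partway.

apply_moves --series '[[1, [0, 0, -0.35], 0], [1, [0.8, 0, -0.35], 0], [1, [1.6, 0, -0.35], 0], [1, [2.2, 0, -0.35], 0], [1, [2.6, 0, -0.35], 0], [1, [2.6, 0, -0.35], 0]]'

```text
t: 5.4
eef_pos: [603.9, -7.3, 330.4]
tcp_rot: [-1.761, 1.57, -3.096]
ft_force: [0.2, 0.5, -0.2]
opening: 0.318
```

apply_moves --series '[[1, [0.3, 0, 0], 0], [1, [0.6, 0, 0], 0], [1, [0.8, 0, 0], 0], [1, [0.8, 0, 0], 0]]'

```text
t: 5.9
eef_pos: [604.0, -7.5, 322.7]
tcp_rot: [0.322, 1.57, -1.012]
ft_force: [1.7, -3.2, -0.9]
opening: 0.318
```

```bash
python3 - <<'E'
from h import *
st=monitor.state();print(st['eef_pos'],st['ft_force'],st['moment'])
cam('scene','s4')
im=cv2.imread('pics/s4.png')[165:265,285:385];cv2.imwrite('pics/s4c.png',cv2.resize(im,None,fx=5,fy=5,interpolation=cv2.INTER_CUBIC))
E
```

```text
[603.97466544  -7.52312633 322.67333509] [ 1.68102017 -3.21315567 -0.87371715] [-0.79870033 -0.4091055  -0.00226484]
```

View pics/s4c.png

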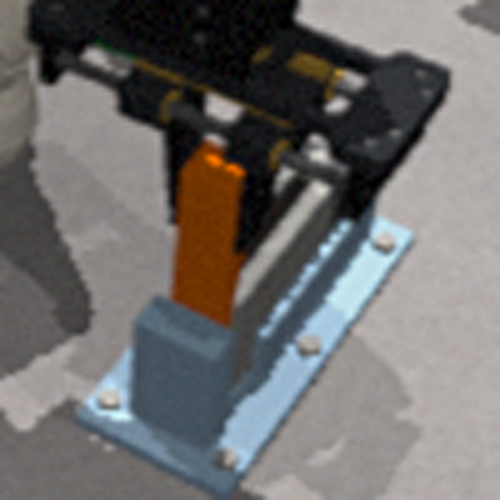

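s4c shows the wedge tip inside the slot, about 15 mm below the cleat top. The -y side force means it's touching the rail, so I'll ease it towards the cleat and go a little lower.

apply_moves --series '[[1, [0, 0, 0.1], 0], [1, [0.2, 0, 0.13], 0], [1, [0.4, 0, 0.15], 0], [1, [0.5, 0, 0.15], 0], [1, [0.5, 0, 0.15], 0]]'

```text
t: 6.58
eef_pos: [604.2, -8.7, 317.6]
tcp_rot: [-1.889, 1.571, 3.059]
ft_force: [-0.0, 0.1, -1.0]
opening: 0.319
```

There's no contact force now and the tip is 20 mm down. I'll release and rise.

apply_moves --series '[[0.2, [0, 0, 0], 0], [0.2, [0, 0, 0], 0], [-0.3, [0, 0, 0], 0], [-0.3, [0, 0, 0], 0], [-0.3, [-3, 0, 0], 0], [-0.3, [-7, 0, 0], 0], [-0.3, [-10, 0, 0], 0], [-0.3, [-10, 0, 0], 0]]'

```text
t: 7.58
eef_pos: [604.2, -8.7, 419.9]
tcp_rot: [1.195, 1.567, -0.14]
ft_force: [-0.3, 0.7, -0.6]
opening: 0.654
```

```bash
python3 - <<'E'
from ed import *
st=monitor.state();print(st['eef_pos'],R.from_euler('xyz',st['tcp_rot']).as_matrix().round(3)[:,1],st['ft_force'],st['opening'])
s=cam('scene','s5');t=cam('top')
p=lambda x,y,z:np.array([x,y,z],float)
im=s['image'][165:265,285:385,::-1];im=cv2.resize(im,None,fx=5,fy=5,interpolation=cv2.INTER_CUBIC)
cv2.imwrite('pics/s5c.png',im)
t0=dict(t,image=cv2.imread('pics/t0.png')[:,:,::-1]);s0=dict(s,image=cv2.imread('pics/s0.png')[:,:,::-1])
T=segbox(np.array(box(-12,12,-12,12,110),float))
for c in([s0],[t0],[s0,t0]):print('tamper',efit(c,T,[441,-247.5,17]))
E
```

```text
[604.21391168  -8.72940314 419.8996962 ] [0.972 0.234 0.004] [-0.28792449  0.6676277  -0.58688416] 0.6544714682450844
tamper (array([ 439.7 , -247.88,   17.63]), np.float64(-246.9))
tamper (array([ 438.79, -246.4 ,   16.72]), np.float64(-209.3))
tamper (array([ 438.65, -246.79,   18.03]), np.float64(-454.5))
```

View pics/s5c.png

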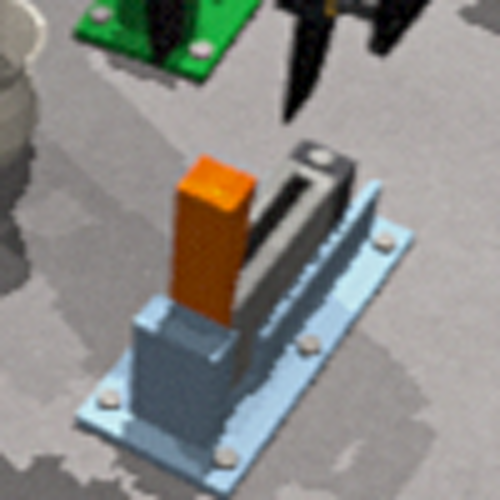

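s5c shows the wedge standing upright and released in the slot, flush with the cleat. Next is the tamper, whose fit is (439,-247) with yaw 0.175.

apply_moves --series '[[-0.3, [0.5, -4, 3.6], 0.03], [-0.3, [3, -10, 9], 0.06], [-0.3, [7.5, -16, 14.3], 0.06], [-0.3, [7.5, -21.6, 19.3], 0.06], [-0.3, [7.5, -21.6, 19.3], 0.06], [-0.3, [7.5, -21.6, 19.3], 0.06], [-0.3, [7.5, -21.6, 19.3], 0.06], [-0.3, [8.5, -21.6, 19.3], 0.06], [-0.3, [12, -21.6, 19.3], 0.06], [-0.3, [15.5, -21.6, 19.3], 0.06], [-0.3, [16.9, -21.6, 19.3], 0.06], [-0.3, [16.9, -21.6, 19.3], 0.06], [-0.3, [16.9, -21.6, 19.3], 0.06]]'

```text
t: 9.3
eef_pos: [439.7, -246.8, 249.6]
tcp_rot: [0.714, 1.569, -0.68]
ft_force: [-0.4, -0.2, -0.9]
opening: 0.656
```

apply_moves --series '[[1, [0, 0, 0], 0], [1, [0, 0, 0], 0], [1, [0, 0, 0], 0], [1, [0, 0, 0], 0], [1, [-2, 0, 0], 0], [1, [-2, 0, 0], 0]]'

```text
t: 10.05
eef_pos: [439.4, -247.0, 269.3]
tcp_rot: [0.715, 1.569, -0.68]
ft_force: [1.2, 1.0, -4.3]
opening: 0.255
```

```bash
python3 - <<'E'
from ed import *
st=monitor.state();print(st['eef_pos'],R.from_euler('xyz',st['tcp_rot']).as_matrix().round(3)[:,1],st['ft_force'],st['opening'])
s=cam('scene','s6')
im=s['image'][170:270,180:290,::-1]
s5=dict(s,image=cv2.imread('pics/s5.png')[:,:,::-1])
# wedge top edges fit: height z unknown, xy from channel
M=R.from_euler('z',.24).as_matrix()
G=gmag(s5['image'])
for zt in range(152,174,2):
    B=np.vstack([np.linspace(a,b,40) for a,b in segbox(np.array(box(-15,15,-4.5,22,zt),float))])@M.T+[606.3,-16.5,0]
    q=proj(s,B).astype(np.float32);print(zt,cv2.remap(G,q[:,:1],q[:,1:],cv2.INTER_LINEAR).mean().round(0),end=' ')
cv2.imwrite('pics/s6c.png',cv2.resize(im,None,fx=5,fy=5,interpolation=cv2.INTER_CUBIC))
E
```

```text
[ 439.40681503 -246.96841733  269.30184008] [0.985 0.175 0.001] [ 1.17293808  0.96321599 -4.3086874 ] 0.25468810739714814
152 151.0 154 178.0 156 210.0 158 234.0 160 245.0 162 248.0 164 246.0 166 230.0 168 195.0 170 159.0 172 135.0
```

View pics/s6c.png

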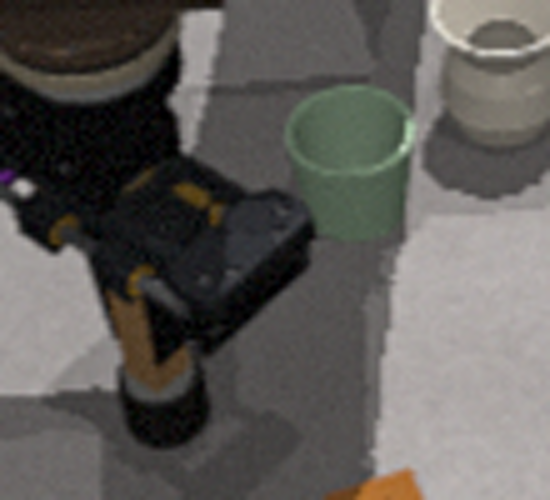

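s6c shows the tamper held upright and lifted clear of the bench. I'll carry it above the wedge top, which the fit puts at z ≈ 162.

apply_moves --series '[[1, [-4, 0, 0], 0], [1, [-9, 1, -1], 0], [1, [-14, 4, -4], 0], [1, [-16.5, 8, -8], 0], [1, [-16.5, 13, -13], -0.03], [1, [-16.5, 18, -18], -0.06], [1, [-16.5, 20.4, -20.7], -0.06], [1, [-16.5, 20.4, -20.7], -0.06], [1, [-16.5, 20.4, -20.7], -0.06], [1, [-16.5, 20.4, -20.7], -0.06], [1, [-16.5, 20.4, -20.7], -0.06]]'

```text
t: 11.48
eef_pos: [603.7, -8.3, 433.8]
tcp_rot: [-0.255, 1.571, -1.591]
ft_force: [-0.1, -0.4, -3.2]
opening: 0.252
```

```bash
python3 - <<'E'
from ed import *
st=monitor.state();print(st['eef_pos'],R.from_euler('xyz',st['tcp_rot']).as_matrix().round(3),st['ft_force'],st['opening'])
s=cam('scene','s7')
cv2.imwrite('pics/s7c.png',cv2.resize(s['image'][140:260,275:385,::-1],None,fx=5,fy=5,interpolation=cv2.INTER_CUBIC))
E
```

```text
[603.65695308  -8.33065036 433.75962954] [[-0.     0.973  0.232]
 [-0.     0.232 -0.973]
 [-1.    -0.     0.   ]] [-0.12885627 -0.42023967 -3.16299664] 0.25162767845203476
```

View pics/s7c.png

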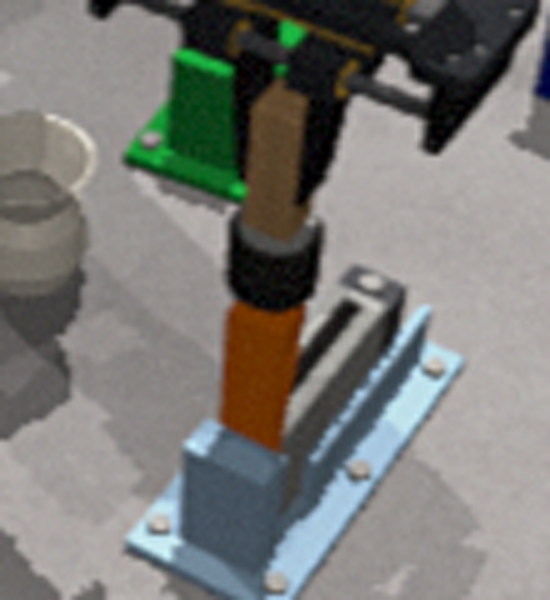

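s7c shows the foot centred over the wedge top, about 22 mm above it. I'll come down, slowly near contact. The tare is Fz ≈ -3.2.

apply_moves --series '[[1, [0.7, 0, 0], 0], [1, [1.4, 0, 0], 0], [1, [1.7, 0, 0], 0], [1, [1.9, 0, 0], 0], [1, [2.1, 0, 0], 0], [1, [2.2, 0, 0], 0], [1, [2.2, 0, 0], 0]]'

```text
t: 12.4
eef_pos: [604.0, -7.4, 411.8]
tcp_rot: [1.071, 1.57, -0.264]
ft_force: [1.1, 0.8, 0.2]
opening: 0.248
```

Contact, at about 3.4 N. I'll continue in small steps.

apply_moves --series '[[1, [0.1, 0, 0], 0], [1, [0.2, 0, 0], 0], [1, [0.3, 0, 0], 0], [1, [0.4, 0, 0], 0], [1, [0.4, 0, 0], 0]]'

```text
t: 13.02
eef_pos: [603.9, -7.4, 407.5]
tcp_rot: [-1.538, 1.57, -2.873]
ft_force: [1.0, 0.7, -0.8]
opening: 0.252
```

apply_moves --series '[[1, [0.15, 0, 0], 0], [1, [0.3, 0, 0], 0], [1, [0.45, 0, 0], 0], [1, [0.6, 0, 0], 0], [1, [0.6, 0, 0], 0]]'

```text
t: 13.65
eef_pos: [603.9, -7.3, 402.8]
tcp_rot: [1.133, 1.57, -0.202]
ft_force: [-2.6, 1.7, 8.8]
opening: 0.25
```

apply_moves --series '[[1, [0.05, 0, 0], 0], [1, [0.1, 0, 0], 0], [1, [0.1, 0, 0], 0]]'

```text
t: 14.02
eef_pos: [603.8, -7.3, 402.8]
tcp_rot: [1.149, 1.569, -0.186]
ft_force: [-4.8, 1.6, 18.5]
opening: 0.252
```

Net push is about 22 N and it isn't sinking further. I'll back off and measure how far the wedge sank and the rail moved.

apply_moves --series '[[1, [-0.3, 0, 0], 0], [1, [-1.5, 0, 0], 0], [1, [-4, 0, 0], 0], [1, [-6, 0, 0], 0], [1, [-6, 0, 0], 0]]'

```text
t: 14.65
eef_pos: [603.9, -7.4, 462.0]
tcp_rot: [1.141, 1.568, -0.193]
ft_force: [0.4, -0.3, -4.2]
opening: 0.252
```

```bash
python3 - <<'E'
from ed import *
st=monitor.state();print(st['eef_pos'],st['ft_force'],st['opening'])
s=cam('scene','s8');M=R.from_euler('z',.24).as_matrix()
for n in('s0','s5','s8'):
    I=cv2.imread(f'pics/{n}.png')[:,:,::-1];G=gmag(I)
    sc=lambda B:cv2.remap(G,*(lambda q:(q[:,:1],q[:,1:]))(proj(s,B@M.T+[606.3,-16.5,0]).astype(np.float32)),cv2.INTER_LINEAR).mean()
    W=lambda z,x,y:np.vstack([np.linspace(a,b,40) for a,b in segbox(np.array(box(-15+x,15+x,-4.5+y,22+y,z),float))[:2]])
    # rail far top edge (y+120), right top edge is invariant; near end top edge at y0+74/6
    print(n,'wedge',max((sc(W(z,x,y)),z,x,y) for z in np.arange(140,172,1) for x in(-2,-1,0,1,2) for y in(-1,0,1)),
      'rail far',[(y,sc(np.linspace([-13,y,82.],[13,y,82.],40)).round()) for y in np.arange(112,136,1.)])
s5=cv2.imread('pics/s5.png');s8=cv2.imread('pics/s8.png')
a=s5[160:260,295:375];b=s8[160:260,295:375]
cv2.imwrite('pics/s8c.png',cv2.resize(np.hstack([a,b]),None,fx=5,fy=5,interpolation=cv2.INTER_CUBIC))
E
```

```text
[603.94761455  -7.41429541 461.99603008] [ 0.4356255  -0.27504906 -4.20602159] 0.25177595534039515
s0 wedge (np.float32(160.12396), np.int64(140), 2, 1) rail far [(np.float64(112.0), np.float32(182.0)), (np.float64(113.0), np.float32(188.0)), (np.float64(114.0), np.float32(204.0)), (np.float64(115.0), np.float32(218.0)), (np.float64(116.0), np.float32(225.0)), (np.float64(117.0), np.float32(219.0)), (np.float64(118.0), np.float32(207.0)), (np.float64(119.0), np.float32(192.0)), (np.float64(120.0), np.float32(184.0)), (np.float64(121.0), np.float32(181.0)), (np.float64(122.0), np.float32(189.0)), (np.float64(123.0), np.float32(194.0)), (np.float64(124.0), np.float32(195.0)), (np.float64(125.0), np.float32(199.0)), (np.float64(126.0), np.float32(204.0)), (np.float64(127.0), np.float32(209.0)), (np.float64(128.0), np.float32(213.0)), (np.float64(129.0), np.float32(213.0)), (np.float64(130.0), np.float32(209.0)), (np.float64(131.0), np.float32(202.0)), (np.float64(132.0), np.float32(198.0)), (np.float64(133.0), np.float32(196.0)), (np.float64(134.0), np.float32(194.0)), (np.float64(135.0
[... 1372 characters left out ...]
 np.float32(166.0)), (np.float64(119.0), np.float32(174.0)), (np.float64(120.0), np.float32(179.0)), (np.float64(121.0), np.float32(183.0)), (np.float64(122.0), np.float32(188.0)), (np.float64(123.0), np.float32(189.0)), (np.float64(124.0), np.float32(186.0)), (np.float64(125.0), np.float32(187.0)), (np.float64(126.0), np.float32(191.0)), (np.float64(127.0), np.float32(198.0)), (np.float64(128.0), np.float32(203.0)), (np.float64(129.0), np.float32(206.0)), (np.float64(130.0), np.float32(205.0)), (np.float64(131.0), np.float32(201.0)), (np.float64(132.0), np.float32(199.0)), (np.float64(133.0), np.float32(198.0)), (np.float64(134.0), np.float32(196.0)), (np.float64(135.0), np.float32(192.0))]
```

View pics/s8c.png

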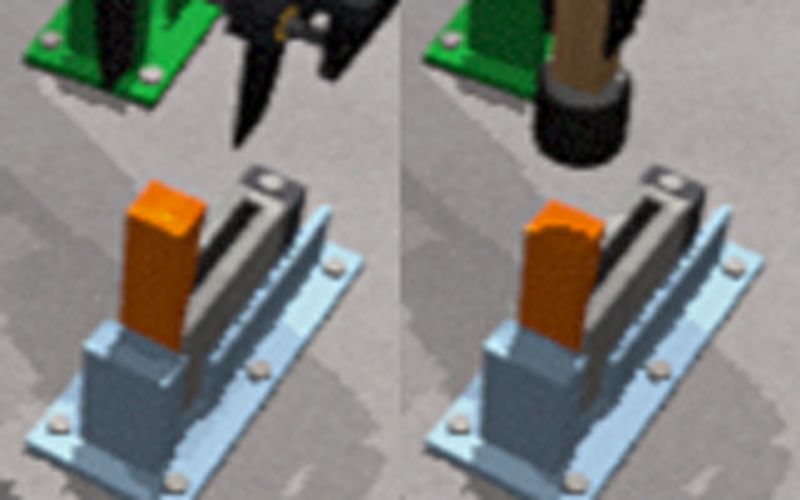

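s8c (my 12th and last picture) shows the wedge about 20 px (4 image px, roughly 12–13 mm) lower, standing on its own, with the rail against the dark stop. A second press will check that it no longer sinks.

apply_moves --series '[[1, [3, 0, 0], 0], [1, [5, 0, 0], 0], [1, [5.5, 0, 0], 0], [1, [5.7, 0, 0], 0], [1, [5.8, 0, 0], 0], [1, [5.9, 0, 0], 0], [1, [5.9, 0, 0], 0]]'

```text
t: 15.58
eef_pos: [603.9, -7.4, 402.8]
tcp_rot: [1.116, 1.569, -0.219]
ft_force: [-0.8, 0.9, 4.7]
opening: 0.251
```

apply_moves --series '[[1, [0.05, 0, 0], 0], [1, [0.1, 0, 0], 0], [1, [0.1, 0, 0], 0]]'

```text
t: 15.95
eef_pos: [603.8, -7.4, 402.8]
tcp_rot: [1.136, 1.568, -0.199]
ft_force: [-4.7, 0.7, 14.1]
opening: 0.256
```

The height hasn't changed (402.8), so the wedge is locked. One last small press brings it back to about 22 N, then I carry the tamper back.

apply_moves --series '[[1, [0.04, 0, 0], 0], [1, [0.04, 0, 0], 0]]'

```text
t: 16.2
eef_pos: [603.7, -7.3, 402.8]
tcp_rot: [1.143, 1.568, -0.192]
ft_force: [-4.8, 0.8, 16.5]
opening: 0.25
```

apply_moves --series '[[1, [-0.3, 0, 0], 0], [1, [-2, 0, 0], 0], [1, [-6, 0, 0], 0], [1, [-7, -2, 1.8], 0], [1, [-7, -7, 6.3], 0.06], [1, [-5, -12, 10.9], 0.06], [1, [-3, -17, 15.4], 0.06], [1, [-1, -21.6, 19.5], 0.06], [1, [0, -21.6, 19.5], 0.06], [1, [4, -21.6, 19.5], 0.06], [1, [8, -21.6, 19.5], 0.06], [1, [12, -21.6, 19.5], 0.06], [1, [13.6, -21.6, 19.5], 0.06], [1, [13.6, -21.6, 19.5], 0.06], [1, [13.6, -21.6, 19.5], 0.06]]'

```text
t: 18.08
eef_pos: [439.9, -247.8, 265.4]
tcp_rot: [0.723, 1.569, -0.671]
ft_force: [-0.2, 0.5, -3.4]
opening: 0.253
```

apply_moves --series '[[1, [0.6, 0, 0], 0], [1, [1.0, 0, 0], 0], [1, [1.2, 0, 0], 0], [1, [1.3, 0, 0], 0], [1, [1.4, 0, 0], 0], [1, [1.4, 0, 0], 0]]'

```text
t: 18.82
eef_pos: [439.4, -247.5, 252.8]
tcp_rot: [0.574, 1.569, -0.82]
ft_force: [-8.5, 4.8, 36.0]
opening: 0.25
```

Contact came earlier than I expected, at about 253, so the handle had slid a little in the grip. I'll ease up, then find a light contact.

apply_moves --series '[[1, [-0.2, 0, 0], 0], [1, [-0.25, 0, 0], 0], [1, [-0.25, 0, 0], 0]]'

```text
t: 19.2
eef_pos: [439.6, -247.6, 252.9]
tcp_rot: [0.579, 1.57, -0.815]
ft_force: [-1.1, 0.7, 4.5]
opening: 0.248
```

apply_moves --series '[[1, [-0.05, 0, 0], 0], [1, [-0.05, 0, 0], 0], [0.2, [-0.05, 0, 0], 0], [-0.3, [-0.05, 0, 0], 0], [-0.3, [-0.05, 0, 0], 0], [-0.3, [-0.05, 0, 0], 0], [-0.3, [-5, 0, 0], 0], [-0.3, [-10, 0, 0], 0], [-0.3, [-15, 0, 0], 0], [-0.3, [-15, 0, 0], 0]]'

```text
t: 20.45
eef_pos: [439.6, -247.4, 406.1]
tcp_rot: [0.738, 1.564, -0.657]
ft_force: [-0.5, -1.1, 0.4]
opening: 0.646
```

apply_moves --series '[[-0.3, [-2, -6, 6], 0], [-0.3, [-2, -12, 15], 0], [-0.3, [-2, -12, 20], 0], [-0.3, [-2, -12, 20], 0], [-0.3, [-2, -12, 20], 0], [-0.3, [-2, -12, 20], 0]]'

```text
t: 21.2
eef_pos: [356.3, -465.1, 421.6]
tcp_rot: [-2.824, 1.569, 2.064]
ft_force: [-0.8, 0.4, 0.2]
opening: 0.645
```

```bash
python3 - <<'E'
from ed import *
st=monitor.state();print(st['t'],st['eef_pos'],st['ft_force'],st['opening'])
s=cam('scene','s9');t=cam('top','t9')
T=segbox(np.array(box(-12,12,-12,12,110),float))
for c in([s],[t]):print('tamper',efit(c,T,[439.5,-247.5,17.5]))
M=R.from_euler('z',.24).as_matrix()
for n in('s5','s9'):
    hsv=cv2.cvtColor(cv2.imread(f'pics/{n}.png'),cv2.COLOR_BGR2HSV)[170:245,300:340]
    m=(hsv[:,:,0]<22)&(hsv[:,:,1]>180)&(hsv[:,:,2]>60);ys,xs=np.nonzero(m);print(n,'orange rows',ys.min()+170,ys.max()+170,'cols',xs.min()+300,xs.max()+300)
G=gmag(s['image'])
def sc(z,x,y):
    B=np.vstack([np.linspace(a,b,40) for a,b in segbox(np.array(box(-15+x,15+x,-4.5+y,22+y,z),float))])@M.T+[606.3,-16.5,0]
    q=proj(s,B).astype(np.float32);return cv2.remap(G,q[:,:1],q[:,1:],cv2.INTER_LINEAR).mean()
print('wedge top',max((sc(z,x,0),z,x) for z in range(135,172) for x in(-1,0,1)))
d=cv2.absdiff(cv2.imread('pics/s0.png'),cv2.imread('pics/s9.png')).max(2)
for n,P in(('cupA',[745,-78,40]),('cupB',[372,-70,40]),('vase',[378,38,50])):
    u,v=proj(s,P)[0].astype(int);print(n,'diff px',(d[v-25:v+25,u-25:u+25]>40).sum())
E
```

```text
21.2 [ 356.3185513  -465.10750871  421.62749653] [-0.75488479  0.41367208  0.23121142] 0.6451677479811955
tamper (array([ 439.74, -248.25,   18.23]), np.float64(-158.4))
tamper (array([ 438.19, -247.33,   18.42]), np.float64(-139.8))
s5 orange rows 197 229 cols 320 335
s9 orange rows 201 229 cols 319 335
wedge top (np.float32(249.92993), 149, -1)
cupA diff px 0
cupB diff px 152
vase diff px 118
```

```bash
python3 -c "
from h import *
print(job.job_done())"
```

```text
the job is handed in; nothing more can be done
None
```

I set the orange wedge in the slot, pressed it down until it locked, and stood the tamper back in its place. The job was handed in at about 21 s of the 58 s allowed.

**What the last checks showed:**
- **Wedge:** it sank about 13 mm, so its tip is about 38 mm below the slot edge, inside the 34–65 mm range. After a net push of about 22 N it stayed down when I lifted off. A second press of about 20 N moved it no further.
- **Rail:** I judged it hard against its stop from the steep resistance, the unchanged height and the last picture. I did not measure the rail-to-stop gap itself; the camera fit for it was unclear.
- **Tamper:** the fits in both cameras put it upright within about 2 mm of where it started, about 290 mm from the wedge.

**What did not go cleanly:**
- **Tamper set-down:** the handle had slid about 3 mm in the grip, so the foot met the bench early. The force reading reached 36 N, about 39 N allowing for the tamper's weight. That is close to the 40 N limit. I eased off before letting go.
- **Tamper pushes:** the wrist also read about 5 N sideways during the strongest presses.
- **Cups and vase:** one cup's image is unchanged from the start. Some pixels changed around the other cup and the vase. I took that to be the arm's shadow because my path stayed clear of both, but I did not confirm it.

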